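# Let a dryer ball out of the counter dispenser

## Robot

A 7-joint arm with a two-finger parallel gripper is mounted at the origin on the work surface. World frame = base frame: x ahead of the robot, y to its left, z up, the work surface at z = 0. Lengths are in mm, angles in rad, forces in N, time in s.
With the tool pointing down it reaches from about 400 to 900 mm from the base axis. Payload 5.5 kg.
Tool frame: the origin (TCP) lies between the finger pads; the fingertips stand ahead of it and the grasp point (between the pads) lies 5 mm behind it (ctrl.tcp_to_tips is the z of the fingertips in the tool frame, in mm); z points along the fingers, y is the line along which they close (so a half turn about z gives the same grasp; the last joint's range is limited). The gripper opens to 85 mm and grips with 20 to 120 N. Pads are 22 mm wide; open, the fingers measure 114 mm over their backs; the gripper's body (76 mm by 85 mm) begins 54 mm behind the grasp point. The pads swing forward as they close: fully open they stand 13 mm farther back than shut.
Start: joints at [1.487, 0.501, -0.427, 1.55, 0.221, 1.138, -0.21], TCP at [220.961, -611.29, 245.31] pointing down, gripper open.
Joint ranges: [-2.88, 2.88], [-0.31, 2.03], [-1.54, 1.56], [0.2, 2.42], [-1.41, 4.55], [0.19, 2.02], [-2.57, 2.57]. Speed limits (rad/s): [2.57, 2.57, 3.14, 3.14, 3.14, 3.14, 3.14].

## Interface

Orientations are given as a 3x3 rotation matrix whose columns are the frame's x, y, z axes.
In Python, from cell import ctrl, grab_frame, calibration gives the robot as it stands.
- The arm moves only by the tool jog_arm, never from a script. Its argument "targets" is a list of rows, each a list of 3 entries, a list of its own where there are three numbers: the shift along the tool's x, y, z normalised to -1 to 1, where 1 is 500 mm, then the turn, a rotation vector about the tool's x, y, z normalised to -1 to 1, where 1 is pi/2 rad, then the opening, from 0 (shut) to 1 (fully open). A call has 1 to 10 rows; each row is the pose to reach, as a shift and turn from the pose commanded when the call began, along the tool's axes at that moment; what a row does not reach only later rows make up. A row lasts 1/8 s, in which the tool goes at most 62.5 mm and 10.7 degrees, less where a joint would pass 70% of its speed; a pose out of reach is approached as far as the arm can. A call with a number of a shift or a turn outside -1 to 1 is refused whole. A call with a gripper value outside its range is refused whole. The fingers move at their own pace and stop on an object; "force" is the grip in N (left out, the last holds). Time passes only in rows, so rows that repeat a pose let the fingers close. It gives the time, the measured TCP pose, the force, the opening and the grip force at its end, in the units of the state.
- ctrl.read_state(): the state, without advancing time (a new reading comes with each control period).
- grab_frame(name): name is "scene" or "top" or "wrist"; returns the picture (400x640x3 uint8, blue, green, red); there is no depth.
- calibration(name): a dict with "vertical_fov" (degrees; the focal length in pixels is half the picture's height over the tangent of half this angle, whatever the lens; pixels are square), "cx", "cy" (the principal point, pixels), "D" ([k1, k2, p1, p2, k3] as OpenCV has them; the pictures are not rectified), "world_from_camera" (4x4, takes a point from camera to world coordinates). Camera axes: x right, y down, z forward; pixel columns grow to the right and rows downward; lengths in mm; the calibration is good to about 2 mm. A picture is of the moment at which its call begins: read the wrist's pose just before it. calibration takes no time and is no camera call; for the wrist camera it gives the pose at the moment of the call.
- ctrl.hand_in(): hands the job in; it is judged then, once.
The state is a dict: "time_s": time; "joints": joint angles; "joint_vel": joint speeds; "joint_efforts": joint torques, N m; "eef_pos": TCP position; "eef_rot": TCP orientation; "force": force on the tool from outside, world axes, zero at the start; "moment": the same for the moment, N m; "grip_width": opening from 0.0 (shut) to 1.0 (fully open); "grip_force": force on a finger pad.
Only numpy, scipy, OpenCV 4.12 (cv2) and the standard library are available. Lean on these libraries where they do the work, as an engineer would, in place of code of your own. Each camera call takes 0.05 s, during which the arm holds its last target. There are 200 camera calls.

## Task

Press the dispenser's side lever down with the fingertips as far as it goes, so that the flap lifts and the ball rolls out, and keep it down until the ball lies in the tray. Then ease the lever back up so that the flap closes without slamming, and move clear. Work only the lever: do not touch the flap or the ball, and leave the other things on the counter where they are.

Things in the scene. Friction and masses are not known exactly. Their poses are not given: they have to be found in the camera images.
- dispenser: Dryer-ball dispenser fixed to the counter. Origin on the counter under the hopper; +x to the exit and tray, +y to the lever. Clear hopper x -125 to 80, y -41 to 41, 155 mm high; its floor slopes down along +x into an open tray, x 80 to 256, y -41 to 41, sides 60 mm high. White linkage housing x -45 to 65, y 42 to 70, 145 mm high; the lever sticks out of it to +y.
- lever (a joint): Lever on the dispenser's +y side, sprung upwards. 0 = up (rest), 0.5 rad = fully down at its stop. Turns about an axis parallel to the dispenser's x through (x 10, y 70, z 95 mm). At the pad it takes about 2 N to start, 4 N fully down. Let go, it flies up and slams the flap. Its steel arm is 16 mm wide, 6 mm thick.
- lever_pad (a point): Centre of the top face of the black pad at the lever's end (50 mm along the dispenser's x, 44 mm along the lever, 10 mm thick), 110 mm from the lever's axis; at rest at (10, 175, 128) mm in the dispenser's frame, fully down at (10, 178, 74). The lever slopes up outwards by 0.25 rad at rest, down by 0.25 rad when fully pressed. The frame turns with the lever.
- flap (a joint): White flap over the hopper's exit, hung from its top edge and linked to the lever: flap angle = 2.6 x lever angle. 0 = shut, 1.3 rad = fully lifted. It slams if it goes through its last 0.3 rad of closing at over 2 rad/s (lever pad rising at over about 85 mm/s).
- flap_edge (a point): Middle of the lower edge of the flap. The flap is 66 mm wide and 90 mm high, upright when shut; its hinge is at (82, 0, 142) mm in the dispenser's frame; it swings out towards the tray.
- ball_center (a point): Centre of the dark rubber dryer ball with nubs, 60 mm across; at the start it rests in the hopper behind the flap. Once the flap is lifted it rolls out by itself in about a second and stops at the tray's far end.
- tray (a point): Point on the tray's floor where the ball comes to rest above it, at (215, 0, 20) mm in the dispenser's frame.
- detergent: Bystander: white detergent bottle, 72 mm across, 200 mm high, on the side away from the lever; origin under its centre.
- scoop_cup: Bystander: white measuring cup, 66 mm across, 70 mm high, origin under its centre.
- soap_box: Bystander: cardboard soap box, 95 x 60 x 40 mm, origin under its centre.

How it is judged (in metres and radians):
On the way:
1. lever held down, flap lifted, and the ball out in the tray (value of joint flap above 1.15 rad and horizontal distance between ball_center and tray below 0.035 m), for 0.2 s.
At the end, for the whole second after the job is handed in: The flap is shut (below 0.06 rad) and the lever up (below 0.03 rad), the ball lies in the tray within 35 mm of the tray point, and the bystanders stand within 20 mm of where they were (value of joint flap below 0.06 rad and value of joint lever below 0.03 rad and horizontal distance between ball_center and tray below 0.035 m and height (world z) of ball_center below 0.075 m and distance of each of detergent, scoop_cup, soap_box from where it was at the start of the episode below 0.02 m and angle between each of detergent, scoop_cup, soap_box's own z axis and vertical below 0.2 rad); the robot touches nothing.
It fails at once if the flap slams: it closes faster than 2 rad/s within its last 0.3 rad (value of joint flap below 0.3 rad and velocity of joint flap below -2 rad/s).
It fails at once if the robot touches the flap (contact force between any of the fingers, the arm and flap above 0.5 N).
It fails at once if the robot touches the ball (contact force between any of the fingers, the arm and ball above 0.3 N).
It fails at once if the ball is lifted or carried (height (world z) of ball_center above 0.12 m).
It fails at once if a bystander is moved, lifted or tipped (distance of any of detergent, scoop_cup, soap_box from where it was at the start of the episode above 0.02 m or angle between any of detergent, scoop_cup, soap_box's own z axis and vertical above 0.2 rad).
It also fails if it takes over 38 s, if anything falls off the work surface, if the arm or the gripper's body presses on something with over 40 N, if the wrist force passes 120 N, or if a joint passes its speed limit or range.

## Working session

There is one attempt and no reset: what is moved stays moved. The work goes in short steps, Python scripts to look and compute and a tool call to move; the robot and the scene stay as the last step left them, time stands still between calls to the robot, and variables do not carry over. Pictures are saved under pics/ and viewed, at most 10 in all, crops included, and the job is handed in when it is done.

Besides the shell and the picture viewer there is one more tool, called after "Request:" as name(argument=value, ...), one argument or row to a line, values as JSON. jog_arm: Moves the arm, as the interface text tells. Scaled input: -1 to 1 covers 500 mm each way for a shift and pi/2 rad each way for a turn. Its arguments: {"type":"object","properties":{"targets":{"type":"array"},"force":{"type":"number"}},"required":["targets"]}

```bash
mkdir -p pics
python3 - <<'E'
from cell import ctrl, grab_frame, calibration
import cv2,numpy as np
for n in ("scene","top"):
    cv2.imwrite(f"pics/{n}0.png",grab_frame(n)); c=calibration(n); print(n,c["vertical_fov"],c["cx"],c["cy"],c["D"]); print(np.round(c["world_from_camera"],3).tolist())
s=ctrl.read_state(); print(s["time_s"],s["eef_pos"],np.round(s["eef_rot"],3).tolist(),ctrl.tcp_to_tips,s["grip_width"])
E
```

```text
scene 48.51592317706276 321.11274611889 196.9277036462058 [-0.09756127  0.          0.          0.          0.        ]
[[0.747, 0.527, -0.405, 1129.358], [0.664, -0.592, 0.457, -502.407], [0.001, -0.611, -0.792, 1042.387], [0.0, 0.0, 0.0, 1.0]]
top 54.67768918183762 323.41788361573913 200.31131598653204 [-0.0611107  0.         0.         0.         0.       ]
[[0.0, -0.998, 0.069, 569.14], [-1.0, -0.002, -0.026, 34.615], [0.026, -0.069, -0.997, 1071.782], [0.0, 0.0, 0.0, 1.0]]
0.1 [ 220.63283003 -610.7530332   244.33801344] [[0.94, 0.34, -0.001], [0.34, -0.94, 0.002], [0.0, -0.002, -1.0]] 14.0 0.9993577882114602
```

View pics/scene0.png

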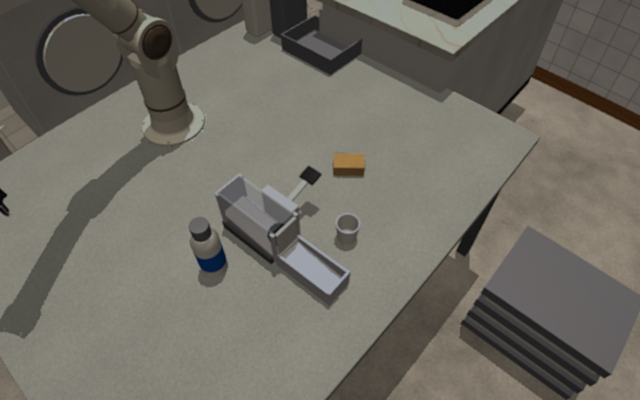

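View pics/top0.png

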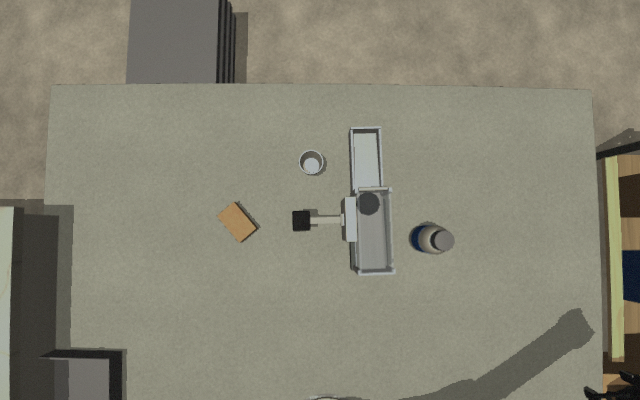

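The top view shows the pad at about (301,220), the hopper rim at (357–394,188–273), and the tray's far end at (350–381,128). The cup is at (312,162), the box at (237,221) and the bottle at (435,238). I'll enlarge the dispenser area to measure it.

Run:
```python
import cv2
i=cv2.imread("pics/top0.png")[115:285,280:410]
cv2.imwrite("pics/crop.png",cv2.resize(i,None,fx=3.5,fy=3.5,interpolation=cv2.INTER_CUBIC))
```

```text
(no output)
```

View pics/crop.png

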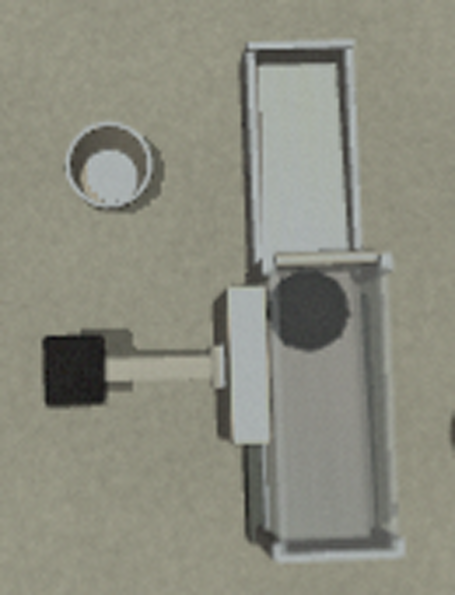

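```bash
cat > h.py <<'E'
import numpy as np,cv2
from cell import ctrl, grab_frame, calibration
from scipy.optimize import least_squares
def K(c): f=200/np.tan(np.radians(c["vertical_fov"]/2)); return np.array([[f,0,c["cx"]],[0,f,c["cy"]],[0,0,1]])
def proj(c,P):
    M=np.linalg.inv(c["world_from_camera"]); return cv2.projectPoints(np.float64(P).reshape(-1,3),cv2.Rodrigues(M[:3,:3])[0],M[:3,3],K(c),np.array(c["D"],float))[0][:,0]
def back(c,px,z):
    u=cv2.undistortPoints(np.float64(px).reshape(-1,1,2),K(c),np.array(c["D"],float))[:,0]
    W=np.array(c["world_from_camera"]); d=np.c_[u,np.ones(len(u))]@W[:3,:3].T; o=W[:3,3]
    return o+d*((z-o[2])/d[:,2])[:,None]
def disp(p,P):
    x,y,t=p; R=np.array([[np.cos(t),-np.sin(t),0],[np.sin(t),np.cos(t),0],[0,0,1]]); return np.float64(P)@R.T+[x,y,0]
E
python3 - <<'E'
from h import *
c=calibration("top")
P=[[256,41,60],[256,-41,60],[65,70,145],[-45,70,145],[-45,42,145],[-125,41,155],[-125,-41,155],[10,175,128]]
px=np.array([[247,44],[354,42],[228,287],[232,443],[268,441],[275,557],[403,552],[74,370]])/3.5+[280,115]
r=least_squares(lambda p:(proj(c,disp(p,P))-px).ravel(),[560,-50,0],loss="soft_l1")
print(r.x,np.round(r.fun.reshape(-1,2),1).tolist())
print("pad",disp(r.x,[[10,175,128],[10,178,74]]),back(c,px[-1:],128))
print("cup",back(c,[[312,162]],70),"box",back(c,[[237,221]],40))
c2=calibration("scene"); print("scene pad proj",proj(c2,disp(r.x,P)))
E
```

```text
[ 5.81392540e+02 -1.11805671e+02  2.85840084e-02] [[-0.1, -0.7], [-0.2, -0.7], [-0.7, -1.1], [-0.3, 0.2], [1.0, 0.4], [1.1, 1.4], [-1.0, 1.6], [0.5, -0.6]]
pad [[586.38693459  63.40864387 128.        ]
 [586.30119424  66.40741838  74.        ]] [[584.87168779  64.58667744 128.        ]]
cup [[739.15340481  38.73742869  70.        ]] box [[585.31411205 237.83664031  40.        ]]
scene pad proj [[349.91507188 271.80061346]
 [328.92790001 295.12511371]
 [298.83396683 204.4339138 ]
 [267.53678179 182.76363223]
 [260.00280941 189.15607131]
 [237.94059023 171.86131842]
 [214.75941271 190.42825982]
 [309.74144141 173.91005829]]
```

The fit is good to about 1–2 mm, and the scene view confirms it: the pad projects to (310,174) and is seen at (310,175). I'll raise the arm, close the fingers and cross over high.

Request:
jog_arm(
  targets=[
    [[0, 0, -0.12], [0, 0, 0], 0],
    [[0, 0, -0.24], [0, 0, 0], 0],
    [[0, 0, -0.3], [0, 0, 0], 0],
    [[0.574, -0.51, -0.3], [0, 0, 0], 0],
    [[0.574, -0.51, -0.3], [0, 0, 0], 0],
    [[0.574, -0.51, -0.3], [0, 0, 0], 0],
    [[0.574, -0.51, -0.3], [0, 0, 0], 0],
    [[0.574, -0.51, -0.3], [0, 0, 0], 0],
    [[0.574, -0.51, -0.3], [0, 0, 0], 0],
    [[0.574, -0.51, -0.3], [0, 0, 0], 0],
  ],
)

```text
time_s: 1.35
eef_pos: [406.6, -268.7, 395.7]
eef_rot: [[0.937, 0.348, 0.001], [0.348, -0.937, 0.0], [0.001, 0.0, -1.0]]
force: [-0.5, 0.3, 0.9]
grip_width: 0.003
grip_force: 0.0
```

Request:
jog_arm(
  targets=[
    [[0.57, -0.51, 0], [0, 0, 0], 0],
    [[0.57, -0.51, 0], [0, 0, 0], 0],
    [[0.57, -0.51, 0], [0, 0, 0], 0],
    [[0.57, -0.51, 0], [0, 0, 0], 0],
    [[0.57, -0.51, 0], [0, 0, 0], 0],
    [[0.57, -0.51, 0], [0, 0, 0], 0],
    [[0.57, -0.51, 0], [0, 0, 0], 0],
    [[0.57, -0.51, 0], [0, 0, 0], 0],
    [[0.57, -0.51, 0], [0, 0, 0], 0],
    [[0.57, -0.51, 0], [0, 0, 0], 0],
  ],
)

```text
time_s: 2.6
eef_pos: [585.5, 60.5, 395.4]
eef_rot: [[0.942, 0.337, 0.0], [0.337, -0.942, -0.001], [-0.0, 0.001, -1.0]]
force: [-1.0, 0.2, 0.6]
grip_width: -0.003
grip_force: 0.0
```

Request:
jog_arm(
  targets=[
    [[0.004, -0.01, 0.11], [0, 0, 0], 0],
    [[0.004, -0.01, 0.22], [0, 0, 0], 0],
    [[0.004, -0.01, 0.33], [0, 0, 0], 0],
    [[0.004, -0.01, 0.4], [0, 0, 0], 0],
    [[0.004, -0.01, 0.44], [0, 0, 0], 0],
    [[0.004, -0.01, 0.44], [0, 0, 0], 0],
    [[0.004, -0.01, 0.44], [0, 0, 0], 0],
  ],
)

```text
time_s: 3.48
eef_pos: [586.9, 68.3, 177.0]
eef_rot: [[0.941, 0.339, 0.003], [0.339, -0.941, 0.0], [0.003, 0.001, -1.0]]
force: [0.1, 0.2, 0.0]
grip_width: 0.001
grip_force: 0.0
```

Run:
```python
from h import *
s=ctrl.read_state(); print(s["eef_pos"],s["force"],s["joints"],ctrl.tcp_to_tips)
a=grab_frame("scene")[100:300,180:400]; b=grab_frame("wrist")
a=cv2.resize(a,(440,400),interpolation=cv2.INTER_CUBIC)
cv2.imwrite("pics/a1.png",np.hstack([a,cv2.resize(b[:, 120:520],(360,360),interpolation=cv2.INTER_AREA).__class__(0) if 0 else cv2.copyMakeBorder(cv2.resize(b[:,120:520],(360,360)),0,40,0,0,0)]))
```

```text
[586.93017408  68.27077894 177.04170844] [0.09362559 0.24038223 0.02887067] [ 0.43558784  0.5652507  -0.80165816  1.75959496  0.4703711   1.01627871
 -1.76664123] 14.0
```

View pics/a1.png

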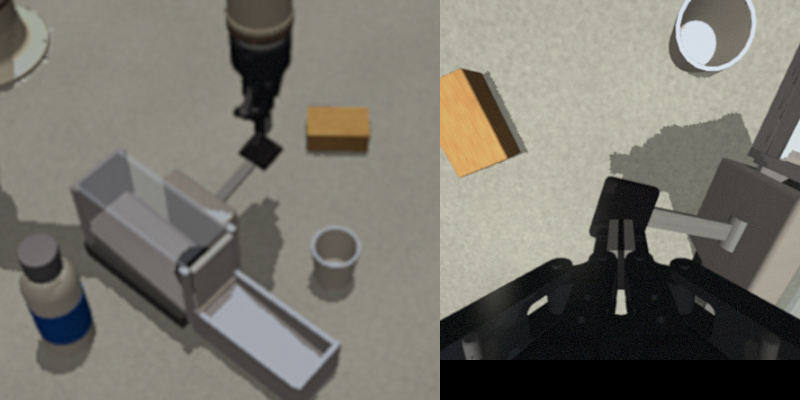

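The picture shows the shut fingertips directly above the pad, which is at crop (262,150), with clear space around them. Now I'll press slowly.

Request:
jog_arm(
  targets=[
    [[0, 0, 0.03], [0, 0, 0], 0],
    [[0, 0, 0.05], [0, 0, 0], 0],
    [[0, 0, 0.065], [0, 0, 0], 0],
    [[0, 0, 0.08], [0, 0, 0], 0],
    [[0, 0, 0.095], [0, 0, 0], 0],
    [[0, 0, 0.11], [0, 0, 0], 0],
    [[0, 0, 0.125], [0, 0, 0], 0],
    [[0, 0, 0.14], [0, 0, 0], 0],
    [[0, 0, 0.15], [0, 0, 0], 0],
    [[0, 0, 0.155], [0, 0, 0], 0],
  ],
)

```text
time_s: 4.82
eef_pos: [585.9, 68.1, 97.6]
eef_rot: [[0.94, 0.34, 0.0], [0.34, -0.94, -0.0], [0.0, 0.0, -1.0]]
force: [0.8, 0.8, 5.0]
grip_width: -0.001
grip_force: 1.9
```

Request:
jog_arm(
  targets=[
    [[0, 0, 0.006], [0, 0, 0], 0],
    [[0, 0, 0.012], [0, 0, 0], 0],
    [[0, 0, 0.012], [0, 0, 0], 0],
  ],
)

```text
time_s: 5.2
eef_pos: [585.9, 67.5, 91.7]
eef_rot: [[0.941, 0.339, 0.0], [0.339, -0.941, -0.001], [-0.0, 0.001, -1.0]]
force: [1.0, -0.8, 4.1]
grip_width: -0.001
grip_force: 1.8
```

Request:
jog_arm(
  targets=[
    [[0, 0, 0.004], [0, 0, 0], 0],
    [[0, 0, 0.006], [0, 0, 0], 0],
    [[0, 0, 0.006], [0, 0, 0], 0],
  ],
)

```text
time_s: 5.58
eef_pos: [585.9, 67.2, 89.1]
eef_rot: [[0.941, 0.339, 0.0], [0.339, -0.941, -0.001], [-0.0, 0.001, -1.0]]
force: [-0.8, -2.0, 6.8]
grip_width: -0.001
grip_force: 2.9
```

Request:
jog_arm(
  targets=[
    [[0, 0, 0.004], [0, 0, 0], 0],
    [[0, 0, 0.004], [0, 0, 0], 0],
    [[0, 0, 0.004], [0, 0, 0], 0],
    [[0, 0, 0.004], [0, 0, 0], 0],
    [[0, 0, 0.004], [0, 0, 0], 0],
    [[0, 0, 0.004], [0, 0, 0], 0],
    [[0, 0, 0.004], [0, 0, 0], 0],
    [[0, 0, 0.004], [0, 0, 0], 0],
  ],
)

```text
time_s: 6.58
eef_pos: [586.1, 67.1, 88.7]
eef_rot: [[0.941, 0.339, 0.001], [0.339, -0.941, -0.003], [-0.0, 0.003, -1.0]]
force: [-4.1, -4.0, 18.6]
grip_width: 0.005
grip_force: 8.7
```

Run:
```python
from h import *
cv2.imwrite("pics/b.png",np.hstack([cv2.resize(grab_frame(n)[r:r+200,q:q+200],(400,400),interpolation=cv2.INTER_CUBIC) for n,r,q in(("scene",130,190),("top",100,260))]))
```

```text
(no output)
```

View pics/b.png

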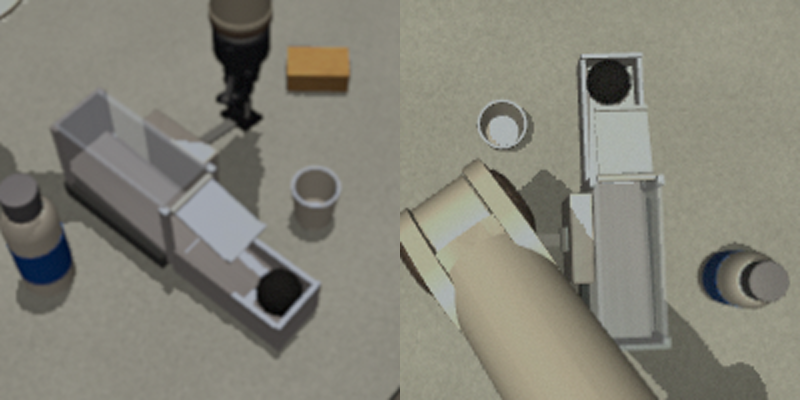

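The flap is lifted, the lever is down, and the ball is at the tray's far end, at top pixel (364,140). I'll hold a little longer and check the ball's distance from the tray point.

Request:
jog_arm(
  targets=[
    [[0, 0, 0], [0, 0, 0], 0],
    [[0, 0, 0], [0, 0, 0], 0],
    [[0, 0, 0], [0, 0, 0], 0],
    [[0, 0, 0], [0, 0, 0], 0],
    [[0, 0, 0], [0, 0, 0], 0],
    [[0, 0, 0], [0, 0, 0], 0],
  ],
)

```text
time_s: 7.42
eef_pos: [586.1, 67.2, 88.7]
eef_rot: [[0.941, 0.339, 0.001], [0.339, -0.941, -0.003], [-0.0, 0.003, -1.0]]
force: [-4.2, -3.7, 18.3]
grip_width: 0.004
grip_force: 8.7
```

Run:
```python
from h import *
g=grab_frame("top"); m=(g.max(2)<70).astype(np.uint8); m[:,:345]=0;m[:,385:]=0;m[:125]=0;m[157:]=0
ys,xs=np.nonzero(m); print(xs.mean(),ys.mean(),len(xs)); print(back(calibration("top"),[[xs.mean(),ys.mean()],[364,140.5]],50), disp([581.4,-111.8,.0286],[215,0,20]))
```

```text
363.8787878787879 139.36580086580088 462
[[ 804.83061784 -100.54766866   50.        ]
 [ 801.73084506 -100.8471215    50.        ]] [ 796.31207529 -105.65183824   20.        ]
```

The ball lies within about 10 mm of the tray point. I'll ease the lever up at about 30 mm/s.

Request:
jog_arm(
  targets=[
    [[0, 0, -0.004], [0, 0, 0], 0],
    [[0, 0, -0.01], [0, 0, 0], 0],
    [[0, 0, -0.018], [0, 0, 0], 0],
    [[0, 0, -0.026], [0, 0, 0], 0],
    [[0, 0, -0.034], [0, 0, 0], 0],
    [[0, 0, -0.042], [0, 0, 0], 0],
    [[0, 0, -0.05], [0, 0, 0], 0],
    [[0, 0, -0.058], [0, 0, 0], 0],
    [[0, 0, -0.064], [0, 0, 0], 0],
    [[0, 0, -0.07], [0, 0, 0], 0],
  ],
)

```text
time_s: 8.72
eef_pos: [585.6, 67.9, 121.9]
eef_rot: [[0.941, 0.34, -0.0], [0.34, -0.941, -0.0], [-0.0, 0.0, -1.0]]
force: [1.0, 0.7, 1.7]
grip_width: -0.0
grip_force: 1.1
```

Request:
jog_arm(
  targets=[
    [[0, 0, -0.006], [0, 0, 0], 0],
    [[0, 0, -0.012], [0, 0, 0], 0],
    [[0, 0, -0.018], [0, 0, 0], 0],
    [[0, 0, -0.024], [0, 0, 0], 0],
    [[0, 0, -0.03], [0, 0, 0], 0],
    [[0, 0, -0.036], [0, 0, 0], 0],
    [[0, 0, -0.042], [0, 0, 0], 0],
    [[0, 0, -0.048], [0, 0, 0], 0],
    [[0, 0, -0.054], [0, 0, 0], 0],
    [[0, 0, -0.06], [0, 0, 0], 0],
  ],
)

```text
time_s: 9.98
eef_pos: [585.6, 68.6, 151.9]
eef_rot: [[0.94, 0.34, -0.0], [0.34, -0.94, 0.0], [-0.0, -0.0, -1.0]]
force: [-0.2, 0.1, -0.2]
grip_width: -0.001
grip_force: 0.0
```

Contact has ended. I'll move clear upwards and check.

Request:
jog_arm(
  targets=[
    [[0, 0, -0.03], [0, 0, 0], 0],
    [[0, 0, -0.1], [0, 0, 0], 0],
    [[0, 0, -0.2], [0, 0, 0], 0],
    [[0, 0, -0.3], [0, 0, 0], 0],
    [[0, 0, -0.3], [0, 0, 0], 0],
    [[0, 0, -0.3], [0, 0, 0], 0],
    [[0, 0, -0.3], [0, 0, 0], 0],
    [[0, 0, -0.3], [0, 0, 0], 0],
  ],
)

```text
time_s: 10.98
eef_pos: [585.1, 68.0, 300.6]
eef_rot: [[0.94, 0.34, -0.002], [0.34, -0.94, 0.0], [-0.002, -0.001, -1.0]]
force: [-0.6, -0.2, 0.3]
grip_width: -0.002
grip_force: 0.0
```

Run:
```python
from h import *
cv2.imwrite("pics/c.png",np.hstack([cv2.resize(grab_frame(n)[r:r+200,q:q+200],(400,400),interpolation=cv2.INTER_CUBIC) for n,r,q in(("scene",130,190),("top",100,260))]))
```

```text
(no output)
```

View pics/c.png

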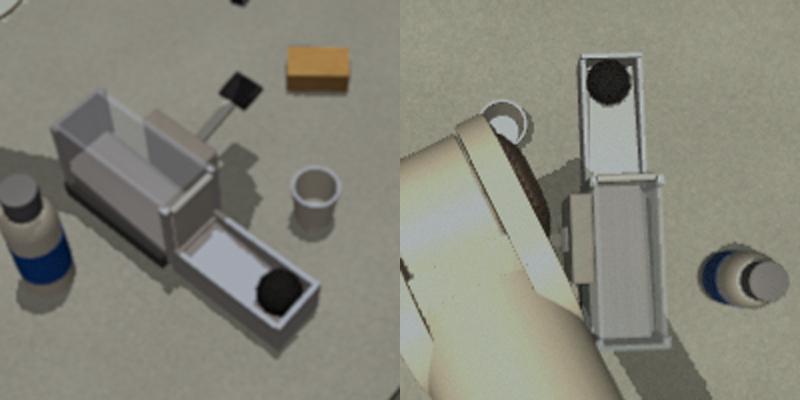

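The flap is shut, the lever is up, the ball is in the tray at scene crop (280,290), the other objects haven't moved, and the arm is clear.

```bash
python3 -c "
from cell import ctrl
print(ctrl.hand_in())"
```

```text
the job is handed in; nothing more can be done
None
```

I've handed the job in: the ball lies in the tray, about 10 mm from the tray point, the flap is shut, the lever is up, and in the last pictures nothing else on the counter has moved; hand-in gave no verdict.

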